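# Lid on the pan, control knob on its shaft and held pressed

## Robot

A 6-joint arm with a two-finger parallel gripper is mounted at the origin on a cart in front of the work surface, level with it; the furniture and walls round the work are solid. World frame = base frame: x ahead of the robot, y to its left, z up, the work surface at z = 0. Lengths are in m, angles in rad, forces in N, time in s.
With the tool pointing down it reaches from about 0.25 to 0.725 m from the base axis. Payload 4 kg.
Tool frame: the origin (TCP) lies midway between the tips of the shut fingers; the grasp point (between the pads) lies 19 mm behind it; z points along the fingers, y is the line along which they close (so a half turn about z gives the same grasp; the last joint's range is limited). The gripper opens to 85 mm and grips with 20 to 120 N. Pads are 22 mm wide; open, the fingers measure 114 mm over their backs; the gripper's body (76 mm by 85 mm) begins 54 mm behind the grasp point. The pads swing forward as they close: fully open they stand 13 mm farther back than shut.
Start: joints at [-1.341, 0.241, 0.005, 1.335, 0, 1.571], TCP at [0.114, -0.487, 0.231] pointing down, gripper open.
Joint ranges: [-2.72, 2.72], [-1.05, 1.87], [-1.09, 1.28], [-1.99, 2.15], [-1.42, 1.44], [-3.14, 3.14]. Speed limits (rad/s): [2.79, 2.79, 3.14, 3.14, 3.14, 3.14].

## Interface

Orientations are given as a unit quaternion [x, y, z, w].
In Python, from workcell import get_obs, camera, job_done, silhouettes gives the robot as it stands. The module is installed in compiled form; this text tells all that it offers.
- The arm moves only by the tool drive_tool, never from a script. Its argument "increments" is a list of rows, each a list of 3 entries, a list of its own where there are three numbers: the shift along the world's x, y, z in mm, then the turn, a rotation vector about the world's x, y, z in degrees, then the opening, from 0 (shut) to 1 (fully open). A call has 1 to 8 rows; each row shifts and turns the commanded pose from where the row before left it; what a row does not reach is not made up. A row lasts 1/12 s, in which the tool goes at most 41.7 mm and 7.16 degrees, less where a joint would pass 70% of its speed; a pose out of reach is approached as far as the arm can. A call is refused whole if a number of a shift passes 41.7 or a number of a turn 7.16, either way. A call with a gripper value outside its range is refused whole. The fingers move at their own pace and stop on an object; the grip force is fixed at half the most. Time passes only in rows, so rows that do not move let the fingers close. It gives the time, the measured TCP pose, the force, the opening and the grip force at its end, in the units of the state.
- get_obs(): the state, without advancing time (a new reading comes with each control period).
- camera(name): name is "scene" or "top" or "wrist"; returns a dict with "image" (480x640x3 uint8, red, green, blue), "K" (3x3 intrinsics, pixels), "view" (4x4, takes a point from world to camera coordinates). Camera axes: x right, y down, z forward; pixel columns grow to the right and rows downward; lengths in m; the calibration is good to about 2 mm. A picture is of the moment at which its call begins. There is no depth.
- job_done(): hands the job in; it is judged then, once.
Trained networks look in a picture, given as the dict that the camera call returned (one of the last four; its "shot" number tells which), for a name from the list of things; names that differ only in an ending like _2 or _b are one class to them, and where a whole thing is asked for, a point or a joint stands for the part that bears it (a point fixed in the world has none). Each returns a list of dicts, best first, with "conf" (0 to 1); they miss things now and then, are a little off and sometimes report something else, mostly with a low value. They report only what shows in the picture. A call takes as long as a camera call. They do not tell look-alikes from the thing itself.
- silhouettes(query, picture): "region" (480x640 bool, what is visible of it) and "bbox" ([left, top, right, bottom] in pixels, round what is visible of it).
The state is a dict: "clock": time; "joint_pos": joint angles; "joint_vel": joint speeds; "tau": joint torques, N m; "eef_pos": TCP position; "tool_rot": TCP orientation; "ft_force": force on the tool from outside, world axes, zero at the start; "ft_torque": the same for the moment, N m; "grip_width": finger opening in m; "grasp_force": force on a finger pad.
Only numpy, scipy, OpenCV 4.12 (cv2) and the standard library are available. Lean on these libraries where they do the work, as an engineer would, in place of code of your own. Each camera call takes 0.05 s, during which the arm holds its last target. There are 200 camera calls.

## Task

Set the loose lid gently on the pan of the portable cooker so that it sits seated and level, and let go of it. Then take the black control knob from the worktop, turn it so that the flat in its bore matches the flat of the D-shaped shaft on the cooker's front panel, push it fully home on the shaft and press it down against the shaft's spring. Finish while still gripping the knob and holding it pressed in, and leave the tomato, the wide jar and the spice jar where they are.

Things in the scene. Friction and masses are not known exactly. Their poses are not given: they have to be found in the camera images.
- cooker: white portable cooker, slab 300 (x) x 190 (y) x 50 mm high, immovable; origin under its centre on the worktop, x from its front (panel, robot side) to its back, z up. A pan is fixed on the rear part, with bail handles reaching 90 mm to each side of its centre. The steel D-shaft stands up from the panel 105 mm in front of the origin, inside a flat dark disc of radius 27 mm.
- pan_rim (a point): centre of the open mouth of the steel pan (outer radius 65 mm, wall 3 mm) at rim height, 102 mm above the worktop, 55 mm behind the cooker's origin; axes as the cooker's
- shaft_tip (a point): centre of the top face of the upright D-shaft; axes as the cooker's. Diameter 14 mm with one flat, 3.5 mm from the axis, that looks to -x (to the cooker's front edge, away from the pan); tip chamfered. Unpressed it stands 22 mm above the panel, 72 mm above the worktop. It does not turn; the point sinks with the shaft.
- shaft (a joint): how far the D-shaft is pressed down into the panel: 0 m free, 0.006 m at its end stop; a spring returns it (about 3 N to start, 9 N at the stop)
- knob: black knob, lying bore down on the worktop, 60 g nominal; origin at the centre of its underside, z up. Round skirt of radius 22 mm, 18 mm high; on it a grip bar along x, 14 mm wide (y), from 18 to 36 mm above the underside, blunt end at x = +21 mm; from x = -16 mm it tapers to a pointed nose at x = -31 mm (thin light line on top).
- knob_bore (a point): centre of the mouth of the D-bore in the knob's underside (same point and axes as the knob): 14 mm deep, diameter 15.8 mm, flat 4.4 mm from the axis on -x, the side of the nose; mouth chamfered. It fits only with the nose towards the cooker's front edge, x axis along the shaft's within about 8 degrees. Home, it is 14 mm below the shaft tip: 8 mm above the panel, 2 mm with the shaft fully pressed.
- lid: round steel lid, right way up on the worktop, 160 g nominal; origin at the centre of its underside, z up. Lip of radius 57 mm in the lowest 6 mm; flange of radius 68 mm from 6 to 10 mm, 12.5 mm in the middle; round black handle of diameter 26 mm from 16 to 36 mm, on a thin neck. Seated, the lip is in the pan, the flange on the rim: origin 6 mm below the rim.
- tomato: bystander: red tomato, 75 mm wide, 79 mm high, loose; origin at its underside
- jar: bystander: wide glass jar with a dark cap, 63 mm wide, 94 mm high, loose; origin at its underside
- spice: bystander: slim glass spice jar with a black cap, 41 mm wide, 105 mm high, loose; origin at its underside
Not all that is in view belongs to the job. Of the things that look like the knob, the smaller one is meant.

How it is judged:
By the outcome, as a careful person would: the job done as asked, in the order asked, and still so for the second after the job is handed in, while the arm keeps its last pose, push and grip.
It also fails if it takes over 64 s, if anything falls off the work surface, if the arm or the gripper's body presses on something with over 40 N, if the wrist force passes 120 N, or if a joint passes its speed limit or range.

## Working session

There is one attempt and no reset: what is moved stays moved. The work goes in short steps, Python scripts to look and compute and a tool call to move; the robot and the scene stay as the last step left them, time stands still between calls to the robot, and variables do not carry over. Pictures are saved under pics/ and viewed, at most 10 in all, crops included, and the job is handed in when it is done.

Besides the shell and the picture viewer there is one more tool, called after "Request:" as name(argument=value, ...) on one line, values as JSON. drive_tool: Moves the arm, as the interface text tells. Its arguments: {"type":"object","properties":{"increments":{"type":"array"}},"required":["increments"]}

```bash
mkdir -p pics; cat > h.py <<'E'
import numpy as np, cv2
from workcell import get_obs, camera, silhouettes
def save(img,n): cv2.imwrite(n,cv2.cvtColor(img,cv2.COLOR_RGB2BGR))
def ray(c,uv,z):
    K,V=np.array(c["K"]),np.array(c["view"]); R,t=V[:3,:3],V[:3,3]
    o=-R.T@t; d=R.T@np.linalg.solve(K,[uv[0],uv[1],1.]); return o+d*(z-o[2])/d[2]
def proj(c,P):
    V=np.array(c["view"]); p=np.asarray(P)@V[:3,:3].T+V[:3,3]; q=p@np.array(c["K"]).T
    return q[:,:2]/q[:,2:]
E
python3 - <<'E'
from h import *
o=get_obs(); print({k:np.round(v,3) for k,v in o.items()})
cs={n:camera(n) for n in("scene","top")}
for n,c in cs.items():
    save(c["image"],f"pics/{n}0.png"); V=np.array(c["view"]);print(n,np.round(-V[:3,:3].T@V[:3,3],3),np.round(V[:3,:3],2).tolist(),np.round(c["K"],1).tolist())
    for q in("cooker","knob","lid","tomato","jar","spice","shaft"):
        for s in silhouettes(q,c)[:4]:
            ys,xs=np.nonzero(s["region"]); 
            print(n,q,round(s["conf"],2),np.round(s["bbox"]),xs.size, np.round([xs.mean(),ys.mean()],1) if xs.size else 0, np.round(ray(c,(xs.mean(),ys.mean()),0.02),3) if xs.size else 0)
E
```

```text
{'clock': np.float64(0.0), 'joint_pos': array([-1.341,  0.241,  0.004,  1.335, -0.   ,  1.571]), 'joint_vel': array([ 0.   ,  0.001, -0.   , -0.003,  0.   ,  0.   ]), 'tau': array([ 1.0000e-03, -3.7232e+01,  2.5241e+01,  1.7000e-02,  0.0000e+00,
       -0.0000e+00]), 'eef_pos': array([ 0.114, -0.486,  0.23 ]), 'tool_rot': array([ 0.993,  0.115, -0.   , -0.001]), 'ft_force': array([0.23 , 0.809, 0.298]), 'ft_torque': array([0.035, 0.006, 0.035]), 'grasp_force': np.float64(0.0), 'grip_width': np.float64(0.085)}
scene [0.053 0.616 0.912] [[-0.64, -0.77, 0.01], [-0.57, 0.46, -0.68], [0.52, -0.44, -0.73]] [[567.4, 0.0, 321.8], [0.0, 567.4, 238.5], [0.0, 0.0, 1.0]]
scene cooker 0.95 [269. 208. 426. 347.] 12437 [344.2 275.3] [0.579 0.108 0.02 ]
scene knob 0.84 [378. 204. 405. 238.] 634 [391.8 221.5] [ 0.628 -0.075  0.02 ]
scene knob 0.61 [419. 237. 447. 258.] 458 [431.6 247.6] [ 0.519 -0.086  0.02 ]
scene lid 0.69 [217. 343. 297. 408.] 4015 [255.8 374.7] [0.508 0.377 0.02 ]
scene tomato 0.72 [175. 275. 217. 319.] 1305 [193.8 297.3] [0.723 0.373 0.02 ]
scene jar 0.75 [318. 155. 345. 202.] 11
[... 340 characters left out ...]
.376 0.02 ]
top [0.432 0.153 0.961] [[-0.07, -1.0, -0.0], [-0.97, 0.07, -0.22], [0.22, -0.01, -0.98]] [[435.7, 0.0, 322.8], [0.0, 435.7, 244.5], [0.0, 0.0, 1.0]]
top cooker 0.58 [289. 200. 384. 340.] 12361 [337.9 269.1] [0.582 0.112 0.02 ]
top knob 0.94 [420. 280. 446. 300.] 353 [430.8 289.4] [ 0.525 -0.085  0.02 ]
top knob 0.81 [409. 228. 435. 260.] 647 [420.6 242.1] [ 0.63  -0.075  0.02 ]
top lid 0.82 [188. 274. 252. 336.] 3004 [220.3 307.5] [0.517 0.37  0.02 ]
top jar 0.88 [386. 144. 418. 186.] 1066 [399.9 165.3] [ 0.814 -0.048  0.02 ]
top spice 0.83 [428. 184. 460. 214.] 586 [443.4 195.9] [ 0.734 -0.139  0.02 ]
top shaft 0.32 [418. 278. 448. 297.] 377 [430.6 289. ] [ 0.526 -0.084  0.02 ]
```

```bash
python3 - <<'E'
from h import *
t=cv2.imread("pics/top0.png");s=cv2.imread("pics/scene0.png")
a=cv2.resize(t[130:350,170:470],None,fx=2.6,fy=2.6,interpolation=3)
cv2.imwrite("pics/topc.png",a)
k=cv2.resize(s[190:310,330:460],None,fx=4.6,fy=4.6,interpolation=3); cv2.imwrite("pics/scenec.png",k)
E
```

```text
(no output)
```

View pics/topc.png

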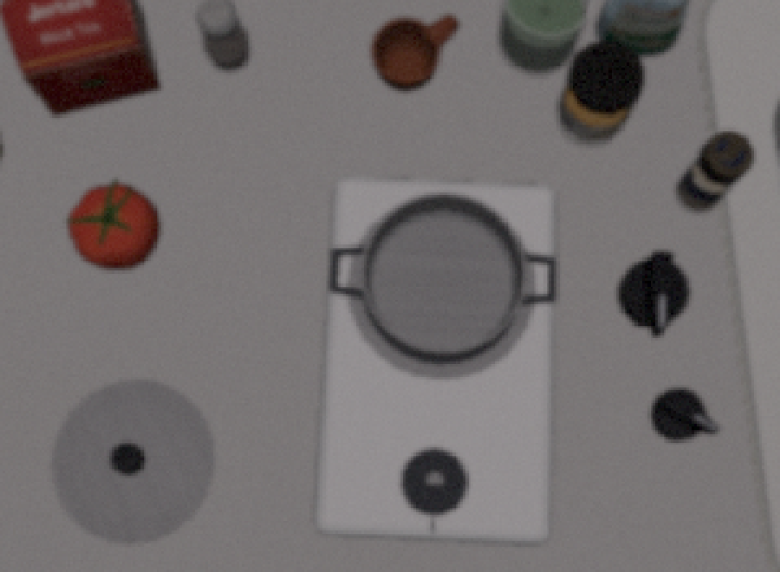

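View pics/scenec.png

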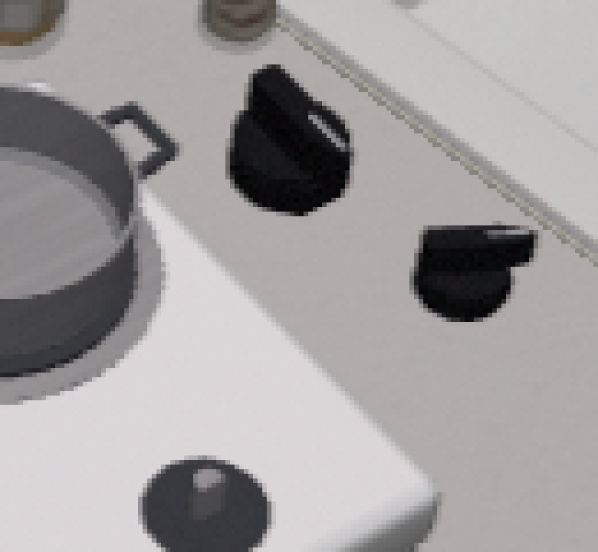

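View pics/scene0.png

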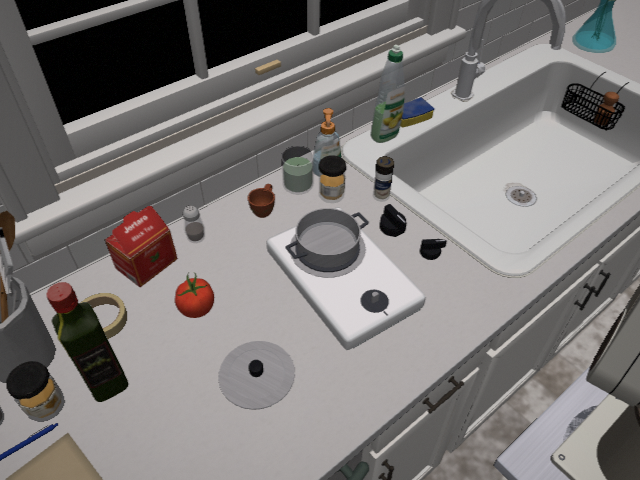

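The two knob look-alikes are at scene (392,222) / top (421,242), which is the larger, and scene (432,248) / top (431,289), which is smaller. The second crop shows both side by side, and the one at top (431,289) is clearly smaller, so that's the one meant. Its nose points to about -y. The lid is at top (220,307), and the pan is open. The shaft's disc is at top (337,314). Next I'll fit the poses.

```bash
cat >> h.py <<'E'
from scipy.optimize import minimize
A=np.linspace(0,2*np.pi,48,endpoint=False); C=np.c_[np.cos(A),np.sin(A)]
def prism(xy,z0,z1): xy=np.asarray(xy); return np.vstack([np.c_[xy,np.full(len(xy),z)] for z in(z0,z1)])
def rect(a,b,c,d): return [(a,c),(b,c),(b,d),(a,d)]
HND=[prism(rect(.05-.012,.05+.03,-.09,.09),.08,.09)]
MOD={"cooker":[prism(rect(-.15,.15,-.095,.095),0,.05),prism(C*.065+[.055,0],.05,.102)],
"knob":[prism(C*.022,0,.018),prism([(.021,.007),(.021,-.007),(-.016,-.007),(-.031,-.001),(-.031,.001),(-.016,.007)],.018,.036)],
"lid":[prism(C*.057,0,.006),prism(C*.068,.006,.010),prism(C*.013,.016,.036)],}
def render(c,m,p,z=0,S=4):
    im=np.zeros((480*S,640*S),np.uint8); co,si=np.cos(p[2]),np.sin(p[2]); R=np.array([[co,-si],[si,co]])
    for h in MOD[m]:
        P=h.copy(); P[:,:2]=P[:,:2]@R.T+p[:2]; P[:,2]+=z
        q=(proj(c,P)+.5)*S-.5
        cv2.fillConvexPoly(im,cv2.convexHull(q.astype(np.float32)).round().astype(np.int32),255)
    return cv2.resize(im,(640,480),interpolation=cv2.INTER_AREA)/255.
def fit(m,obs,p0,z=0):
    f=lambda p:sum(np.abs(render(c,m,p,z)-r).sum() for c,r in obs)/sum(r.sum() for c,r in obs)
    best=None
    for s in(.01,.003):
        sx=np.array([p0]+[np.array(p0)+d for d in np.diag([s,s,s*12])])
        r=minimize(f,p0,method="Nelder-Mead",options=dict(initial_simplex=sx,maxiter=120)); p0=r.x
    return r.x,r.fun
E
cat > m.py <<'E'
from h import *
cs=[camera("top"),camera("scene")]
def near(q,c,xy):
    l=[s for s in silhouettes(q,c) if s["region"].any() and s["conf"]>.4]
    d=lambda s:np.linalg.norm(ray(c,np.argwhere(s["region"]).mean(0)[::-1],.02)[:2]-xy)
    return min(l,key=d)["region"].astype(float)
for m,p0 in(("cooker",(.56,.11,-.05)),("knob",(.52,-.085,np.pi/2-.3)),("lid",(.51,.375,0))):
    ob=[(c,near(m,c,p0[:2])) for c in cs]
    for k in([0],[1],[0,1]):
        p,e=fit(m,[ob[i] for i in k],p0); print(m,k,np.round(p,4),round(e,3))
# dark disc by threshold
for c,b in zip(cs,((337,314),(374,300))):
    g=c["image"].mean(2); roi=np.zeros_like(g,bool); roi[b[1]-22:b[1]+22,b[0]-22:b[0]+22]=1
    ys,xs=np.nonzero((g<120)&roi); print("disc",xs.size,[round(x,1) for x in(xs.mean(),ys.mean())],np.round(ray(c,(xs.mean(),ys.mean()),.051),4))
E
python3 m.py
```

```text
Traceback (most recent call last):
  File "m.py", line 8, in <module>
    ob=[(c,near(m,c,p0[:2])) for c in cs]
           ~~~~^^^^^^^^^^^^
  File "m.py", line 6, in near
    return min(l,key=d)["region"].astype(float)
           ~~~^^^^^^^^^
ValueError: min() iterable argument is empty
```

```bash
sed -i 's/ and s\["conf"\]>.4\]/ and s["conf"]>.25]/; s/ob=\[(c,near(m,c,p0\[:2\])) for c in cs\]/ob=[(c,r) for c in cs for r in [near(m,c,p0[:2])] if r is not None]/; s/    return min(l/    return None if not l else min(l/; s/for k in(\[0\],\[1\],\[0,1\]):/for k in([0],[1],[0,1])[:2*len(ob)-1]:/' m.py; python3 m.py
```

```text
cooker [0] [ 0.5855  0.1129 -0.1158] 0.024
cooker [1] [ 0.5906  0.1042 -0.1185] 0.087
cooker [0, 1] [ 0.5858  0.1126 -0.1222] 0.065
knob [0] [ 0.5272 -0.0865  0.8866] 0.088
knob [1] [ 0.5236 -0.0874  0.9298] 0.074
knob [0, 1] [ 0.5255 -0.0872  0.8899] 0.113
lid [0] [ 0.5186  0.372  -0.0225] 0.044
lid [1] [0.5158 0.3714 0.0837] 0.023
lid [0, 1] [0.5167 0.3715 0.0264] 0.039
disc 570 [np.float64(336.4), np.float64(315.3)] [0.4815 0.124  0.051 ]
disc 511 [np.float64(375.3), np.float64(302.1)] [0.4751 0.1234 0.051 ]
```

Request:
drive_tool(increments=[[[16,34,0],[0,0,0],1],[[16,34,0],[0,0,0],1],[[16,34,0],[0,0,0],1],[[16,34,0],[0,0,0],1],[[16,34,0],[0,0,0],1],[[16,34,0],[0,0,0],1],[[16,34,0],[0,0,0],1],[[16,34,0],[0,0,0],1]])

```text
clock: 2.02
eef_pos: [0.2421, -0.2133, 0.2315]
tool_rot: [0.993, 0.114, 0.0, 0.0]
ft_force: [1.6, 0.1, 0.0]
grip_width: 0.0854
grasp_force: 0.0
```

```bash
python3 -c "
from h import *
o=get_obs();print(o['clock'],np.round(o['joint_pos'],3),np.round(o['eef_pos'],4),np.round(o['tool_rot'],3))"
```

```text
2.0167 [-0.722 -0.117 -0.381  1.306  0.     2.191] [ 0.2421 -0.2133  0.2315] [0.993 0.114 0.    0.   ]
```

Request:
drive_tool(increments=[[[16,34,0],[0,0,5],1],[[16,34,0],[0,0,5],1],[[16,34,0],[0,0,5],1],[[16,34,0],[0,0,5],1],[[16,34,0],[0,0,5],1],[[16,34,0],[0,0,5],1],[[16,34,0],[0,0,5],1],[[16,34,0],[0,0,5],1]])

```text
clock: 2.68
eef_pos: [0.3703, 0.0592, 0.2316]
tool_rot: [0.893, 0.45, 0.001, 0.0]
ft_force: [1.4, -1.3, -0.4]
grip_width: 0.085
grasp_force: 0.0
```

Request:
drive_tool(increments=[[[17,36,0],[0,0,5],1],[[17,36,0],[0,0,5],1],[[17,36,0],[0,0,5],1],[[17,36,0],[0,0,5],1],[[17,36,0],[0,0,5],1],[[17,36,0],[0,0,5],1],[[17,36,0],[0,0,5],1],[[10,30,-20],[0,0,5],1]])

```text
clock: 3.35
eef_pos: [0.502, 0.3432, 0.2147]
tool_rot: [0.685, 0.728, 0.004, 0.001]
ft_force: [1.2, -0.0, 1.8]
grip_width: 0.0856
grasp_force: 0.0
```

```bash
cat > w.py <<'E'
from h import *
import sys
o=get_obs();print(o['clock'],np.round(o['joint_pos'],3),np.round(o['eef_pos'],4),np.round(o['tool_rot'],3))
c=camera("wrist");V=np.array(c["view"]);print("cam",np.round(-V[:3,:3].T@V[:3,3],3),np.round(V[2,:3],3),c["K"][0][0])
save(c["image"],f"pics/{sys.argv[1]}.png")
for s in silhouettes(sys.argv[2],c)[:3]:
    print(s["conf"],s["bbox"])
    if s["conf"]>.3 and len(sys.argv)>3:
        print(fit(sys.argv[2],[(c,s["region"].astype(float))],[float(x) for x in sys.argv[3:6]]))
E
python3 w.py lid1 lid .517 .3715 0
```

```text
3.35 [0.6   0.458 0.275 1.378 0.    2.11 ] [0.502  0.3432 0.2147] [0.685 0.728 0.004 0.001]
cam [0.497 0.419 0.357] [ 0.024 -0.296 -0.955] 397.080901944437
0.92 [261.8, 87.6, 418.3, 243.8]
(array([0.51794984, 0.3721636 , 0.05817537]), np.float64(0.017906100493294663))
```

Request:
drive_tool(increments=[[[16,29,-10],[0,0,0],1],[[0,0,-38],[0,0,0],1],[[0,0,-38],[0,0,0],1],[[0,0,-38],[0,0,0],1],[[0,0,-15],[0,0,0],1],[[0,0,-10],[0,0,0],1],[[0,0,0],[0,0,0],1],[[0,0,0],[0,0,0],1]])

```text
clock: 4.12
eef_pos: [0.5154, 0.368, 0.0632]
tool_rot: [0.688, 0.726, 0.0, 0.0]
ft_force: [0.2, 0.7, 0.6]
grip_width: 0.0852
grasp_force: 0.0
```

Request:
drive_tool(increments=[[[2.5,4,-20],[0,0,0],1],[[0,0,-15],[0,0,0],1],[[0,0,-8],[0,0,0],1],[[0,0,-4],[0,0,0],1],[[0,0,0],[0,0,0],1],[[0,0,0],[0,0,0],0.45],[[0,0,0],[0,0,0],0.45],[[0,0,0],[0,0,0],0.45]])

```text
clock: 4.78
eef_pos: [0.5181, 0.3726, 0.0166]
tool_rot: [0.687, 0.726, 0.001, 0.0]
ft_force: [-0.2, -0.7, 0.3]
grip_width: 0.0517
grasp_force: 0.0
```

Request:
drive_tool(increments=[[[0,0,0],[0,0,0],0.1],[[0,0,0],[0,0,0],0],[[0,0,0],[0,0,0],0],[[0,0,0],[0,0,0],0],[[0,0,0],[0,0,0],0],[[0,0,0],[0,0,0],0]])

```text
clock: 5.28
eef_pos: [0.5178, 0.3725, 0.0161]
tool_rot: [0.687, 0.726, 0.001, 0.0]
ft_force: [-0.7, -0.1, 5.9]
grip_width: 0.0235
grasp_force: 59.2
```

Request:
drive_tool(increments=[[[0,0,5],[0,0,0],0],[[0,0,15],[0,0,0],0],[[0,0,25],[0,0,0],0],[[0,0,30],[0,0,0],0],[[0,0,30],[0,0,0],0],[[0,0,30],[0,0,0],0],[[0,0,15],[0,0,0],0],[[0,0,0],[0,0,0],0]])

```text
clock: 5.95
eef_pos: [0.5193, 0.3735, 0.1697]
tool_rot: [0.687, 0.726, 0.004, 0.001]
ft_force: [0.1, 0.7, -2.4]
grip_width: 0.0238
grasp_force: 59.2
```

```bash
python3 - <<'E'
from h import *
o=get_obs();print(o['clock'],np.round(o['eef_pos'],4),np.round(o['ft_force'],1),np.round(o['ft_torque'],2))
w=camera("wrist");s=camera("scene")
save(np.hstack([cv2.resize(w["image"],(480,360)),cv2.resize(s["image"][200:440,120:333],(320,360))]),"pics/lift.png")
for n,c in(("w",w),("s",s)):
  for r in silhouettes("lid",c)[:1]: print(n,r["conf"],r["bbox"], [fit("lid",[(c,r["region"].astype(float))],[.518,.372,0],z) for z in(.148,.151)])
E
```

```text
5.95 [0.5193 0.3735 0.1697] [ 0.1  0.7 -2.4] [ 0.04 -0.11  0.03]
w 0.85 [157.6, 134.6, 483.9, 433.0] [(array([0.52022032, 0.37322177, 0.11135951]), np.float64(0.25105204383366564)), (array([0.52027224, 0.37314188, 0.10043001]), np.float64(0.24826287905273797))]
s 0.66 [206.1, 294.2, 293.6, 362.1] [(array([0.51872684, 0.37067144, 0.06154033]), np.float64(0.3288281479615401)), (array([0.51722574, 0.37164127, 0.05186271]), np.float64(0.33526052819414703))]
```

View pics/lift.png

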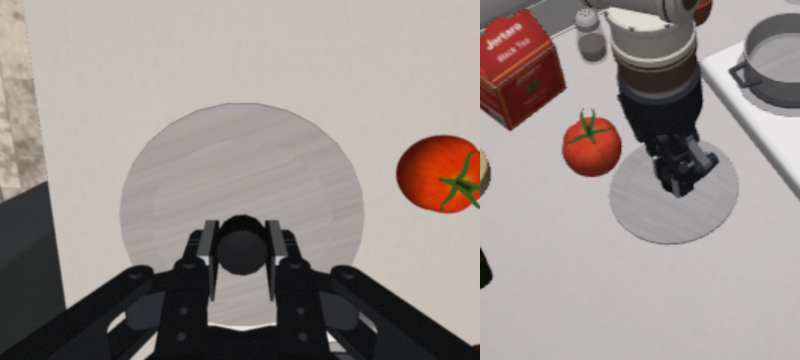

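Request:
drive_tool(increments=[[[6,-15,0],[0,0,0],0],[[10,-30,0],[0,0,0],0],[[11,-36,0],[0,0,0],0],[[11,-36,0],[0,0,0],0],[[11,-36,0],[0,0,0],0],[[11,-36,0],[0,0,0],0],[[11,-36,0],[0,0,0],0],[[11,-36,0],[0,0,0],0]])

```text
clock: 6.82
eef_pos: [0.5984, 0.1084, 0.1632]
tool_rot: [0.687, 0.726, -0.002, -0.001]
ft_force: [1.1, 0.4, -2.8]
grip_width: 0.0239
grasp_force: 59.2
```

Request:
drive_tool(increments=[[[11,-36,0],[0,0,0],0],[[11,-36,0],[0,0,0],0],[[10,-30,0],[0,0,0],0],[[6,-15,0],[0,0,0],0],[[0,0,0],[0,0,0],0],[[0,0,0],[0,0,0],0]])

```text
clock: 7.32
eef_pos: [0.6365, -0.007, 0.1634]
tool_rot: [0.688, 0.726, -0.001, -0.001]
ft_force: [-0.1, -0.3, -1.6]
grip_width: 0.0239
grasp_force: 59.2
```

```bash
python3 w.py over cooker; python3 - <<'E'
from h import *
c=camera("wrist"); 
print(get_obs()['eef_pos'].round(4), proj(c,[[.64,.106,.102],[.481,.1247,.072],[.64,.171,.102]]).round(1))
np.savez("over.npz",K=c["K"],view=c["view"])
E
```

```text
7.3167 [-1.100e-02  5.500e-01  2.890e-01  1.314e+00  1.000e-03  1.506e+00] [ 0.6365 -0.007   0.1634] [ 0.688  0.726 -0.001 -0.001]
cam [0.634 0.069 0.306] [ 0.012 -0.3   -0.954] 397.080901944437
0.68 [0.0, 0.9, 510.5, 197.0]
[ 0.6366 -0.0046  0.1645] [[ 342.    34.7]
 [  35.7  -13.1]
 [ 353.1 -138. ]]
```

View pics/over.png

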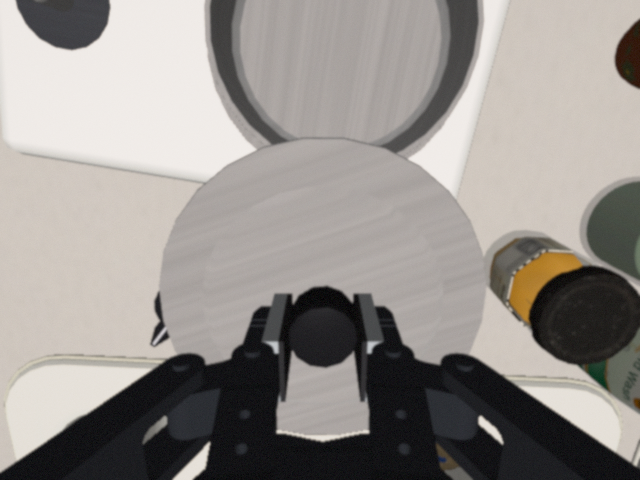

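Request:
drive_tool(increments=[[[1,15,0],[0,0,0],0],[[1,30,0],[0,0,0],0],[[1,30,0],[0,0,0],0],[[1,25,0],[0,0,0],0],[[0,12,0],[0,0,0],0],[[0,0,-15],[0,0,0],0],[[0,0,-15],[0,0,0],0],[[0,0,0],[0,0,0],0]])

```text
clock: 8.13
eef_pos: [0.6388, 0.1078, 0.132]
tool_rot: [0.686, 0.727, -0.002, -0.002]
ft_force: [-1.3, -0.4, -3.6]
grip_width: 0.0239
grasp_force: 59.2
```

Request:
drive_tool(increments=[[[0,0,0],[0,0,0],0],[[0,0,0],[0,0,0],0],[[0,0,0],[0,0,0],0]])

```text
clock: 8.38
eef_pos: [0.642, 0.1063, 0.1366]
tool_rot: [0.687, 0.726, 0.001, 0.001]
ft_force: [0.1, -0.0, -3.1]
grip_width: 0.0239
grasp_force: 59.2
```

```bash
python3 - <<'E'
from h import *
print(get_obs()['eef_pos'].round(4))
t=camera("top");s=camera("scene");w=camera("wrist")
a=cv2.resize(t["image"][215:335,270:410],None,fx=3,fy=3,interpolation=3)
b=cv2.resize(s["image"][180:300,260:400],None,fx=2.7,fy=3,interpolation=3)
save(np.hstack([a,b]),"pics/above.png")
E
```

```text
[0.642  0.1063 0.1366]
```

View pics/above.png

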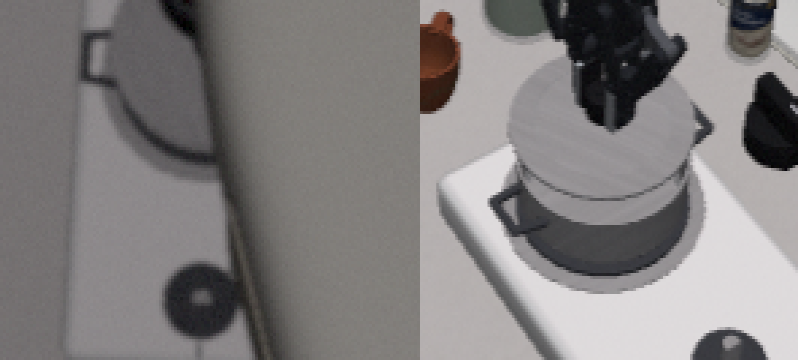

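The lid hangs level and centred above the pan, so I'll lower it.

Request:
drive_tool(increments=[[[-1,0,-8],[0,0,0],0],[[0,0,-6],[0,0,0],0],[[0,0,-3],[0,0,0],0],[[0,0,-2],[0,0,0],0],[[0,0,-2],[0,0,0],0],[[0,0,0],[0,0,0],0],[[0,0,0],[0,0,0],0]])

```text
clock: 9.12
eef_pos: [0.6404, 0.1061, 0.1142]
tool_rot: [0.687, 0.726, -0.0, -0.0]
ft_force: [0.7, 0.6, -2.4]
grip_width: 0.0238
grasp_force: 59.2
```

Request:
drive_tool(increments=[[[0,0,-1],[0,0,0],0],[[0,0,-1],[0,0,0],0],[[0,0,0],[0,0,0],0]])

```text
clock: 9.37
eef_pos: [0.6405, 0.1062, 0.1124]
tool_rot: [0.687, 0.726, 0.0, 0.0]
ft_force: [0.7, 0.5, -2.5]
grip_width: 0.0244
grasp_force: 59.3
```

Request:
drive_tool(increments=[[[0,0,-1],[0,0,0],0],[[0,0,0],[0,0,0],0],[[0,0,0],[0,0,0],0]])

```text
clock: 9.62
eef_pos: [0.6406, 0.1062, 0.1123]
tool_rot: [0.687, 0.726, 0.0, 0.0]
ft_force: [-1.5, -1.4, 4.5]
grip_width: 0.0238
grasp_force: 59.9
```

Request:
drive_tool(increments=[[[0,0,-1],[0,0,0],0],[[0,0,0],[0,0,0],0],[[0,0,0],[0,0,0],0]])

```text
clock: 9.87
eef_pos: [0.6406, 0.1062, 0.1122]
tool_rot: [0.687, 0.726, 0.001, 0.001]
ft_force: [-3.3, -0.4, 8.3]
grip_width: 0.0241
grasp_force: 60.3
```

Request:
drive_tool(increments=[[[0,0,1.2],[0,0,0],0],[[0,0,0],[0,0,0],0.3],[[0,0,0],[0,0,0],0.4],[[0,0,0],[0,0,0],0.5],[[0,0,0],[0,0,0],0.6],[[0,0,0],[0,0,0],0.6],[[0,0,10],[0,0,0],0.6],[[0,0,20],[0,0,0],0.6]])

```text
clock: 10.53
eef_pos: [0.6384, 0.1058, 0.139]
tool_rot: [0.687, 0.726, -0.003, -0.002]
ft_force: [0.5, -0.4, -0.2]
grip_width: 0.0512
grasp_force: 0.0
```

Request:
drive_tool(increments=[[[0,0,30],[0,0,0],1],[[-8,-14,30],[0,0,7],1],[[-10,-18,10],[0,0,7],1],[[-14,-25,0],[0,0,7],1],[[-14,-25,0],[0,0,7],1],[[-14,-25,0],[0,0,7],1],[[-14,-25,0],[0,0,7],1],[[-14,-20,0],[0,0,7],1]])

```text
clock: 11.2
eef_pos: [0.5518, -0.0475, 0.2125]
tool_rot: [0.322, 0.947, -0.0, 0.001]
ft_force: [0.4, -0.5, -0.3]
grip_width: 0.0851
grasp_force: 0.0
```

```bash
python3 - <<'E'
from h import *
o=get_obs();print(o['clock'],o['eef_pos'].round(4),np.round(o['joint_pos'],2))
for n in("scene","top"):
  c=camera(n)
  if n=="scene": im=cv2.resize(c["image"][200:300,260:400],None,fx=3.4,fy=3.4,interpolation=3)
  for r in silhouettes("lid",c)[:1]: print(n,r["conf"],r["bbox"],[fit("lid",[(c,r["region"].astype(float))],[.64,.106,0],z) for z in (.096,.102)])
save(im,"pics/lidon.png")
E
```

```text
11.2 [ 0.5518 -0.0475  0.2125] [-0.09  0.35  0.11  1.33 -0.    0.57]
scene 0.55 [294.5, 205.2, 362.5, 258.6] [(array([ 0.63983204,  0.10512954, -0.03875252]), np.float64(0.03658240455989589)), (array([0.63595561, 0.10847171, 0.03060189]), np.float64(0.05027517866620136))]
top 0.6 [305.2, 200.7, 376.4, 265.4] [(array([ 0.6422409 ,  0.10744178, -0.11379756]), np.float64(0.021862630699887888)), (array([0.64076637, 0.10757822, 0.0481338 ]), np.float64(0.03091266845127783))]
```

View pics/lidon.png

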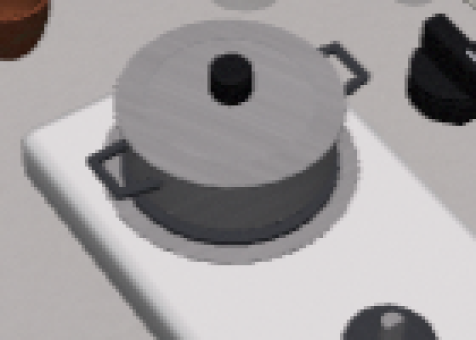

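The lid sits level on the pan and has been released. Next I'll measure the knob with the wrist camera.

```bash
python3 w.py knob1 knob .5255 -.087 1.0; python3 - <<'E'
from h import *
im=cv2.cvtColor(cv2.imread("pics/knob1.png"),cv2.COLOR_BGR2RGB)
c=camera("wrist"); print(proj(c,[[.5255,-.087,.03],[.481,.1247,.05],[.481,.1247,.072]]).round(0))
E
```

```text
11.4 [-0.084  0.356  0.115  1.328  0.     0.579] [ 0.5526 -0.0462  0.2125] [0.326 0.946 0.    0.001]
cam [0.493 0.    0.355] [ 0.237 -0.185 -0.954] 397.080901944437
0.78 [228.9, 177.8, 294.6, 235.3]
(array([ 0.52567465, -0.08673712,  0.9499568 ]), np.float64(0.030360804650295732))
0.61 [317.4, 253.7, 380.1, 335.2]
(array([ 0.81475926, -0.28811111,  1.60888889]), np.float64(1.0))
[[263. 212.]
 [457. -22.]
 [469. -34.]]
```

View pics/knob1.png

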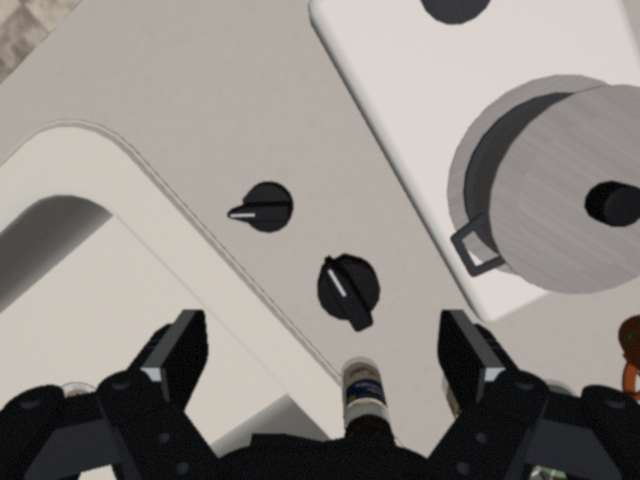

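The small knob is at (265,208) with its nose to the left. The fit gives (0.5257, -0.0867) and a yaw of 54°. I'll reach for it with the tool yaw at 234°.

Request:
drive_tool(increments=[[[-5,-8,0],[0,0,7.1],1],[[-5,-8,-5],[0,0,7.1],1],[[-5,-8,-10],[0,0,7.1],1],[[-5,-8,-10],[0,0,7.1],1],[[-5,-8,-10],[0,0,7.1],1],[[-2,0,-10],[0,0,7.1],1],[[0,0,-15],[0,0,7.1],1],[[0,0,-15],[0,0,7.1],1]])

```text
clock: 12.22
eef_pos: [0.5263, -0.0851, 0.1362]
tool_rot: [-0.168, 0.986, -0.0, 0.001]
ft_force: [0.0, 0.4, 0.1]
grip_width: 0.0853
grasp_force: 0.0
```

Request:
drive_tool(increments=[[[0,0,-15],[0,0,7.1],1],[[0,0,-10],[0,0,7.1],1],[[0,0,-10],[0,0,7.1],1],[[0,0,-10],[0,0,7.1],1],[[0,0,-10],[0,0,7.1],1],[[0,0,-10],[0,0,0],1],[[0,0,0],[0,0,0],1],[[0,0,0],[0,0,0],1]])

```text
clock: 12.88
eef_pos: [0.5252, -0.0852, 0.0708]
tool_rot: [-0.457, 0.89, 0.001, -0.001]
ft_force: [0.7, 0.1, 0.1]
grip_width: 0.0854
grasp_force: 0.0
```

```bash
python3 -c "
from h import *
q=get_obs()['tool_rot'];print(np.degrees(2*np.arctan2(q[1],q[0])))"; python3 w.py knob2 knob .5255 -.087 .95
```

```text
234.3638769285447
12.8833 [-0.161  0.428 -0.17   0.974  0.    -1.11 ] [ 0.5252 -0.0852  0.0708] [-0.457  0.89   0.001 -0.001]
cam [ 0.482 -0.148  0.213] [ 0.173  0.244 -0.954] 397.080901944437
0.63 [281.1, 205.7, 363.6, 315.0]
(array([ 0.52577022, -0.08782037,  0.95038802]), np.float64(0.044795275847443805))
0.62 [135.9, 318.3, 243.9, 426.3]
(array([ 0.76504733, -0.01665706, -1.20374486]), np.float64(1.0))
```

Request:
drive_tool(increments=[[[0.5,-2,-20],[0,0,0],1],[[0,0,-15],[0,0,0],1],[[0,0,-9],[0,0,0],0.8],[[0,0,-4],[0,0,0],0.6],[[0,0,0],[0,0,0],0.4],[[0,0,0],[0,0,0],0.3],[[0,0,0],[0,0,0],0.25],[[0,0,0],[0,0,0],0.25]])

```text
clock: 13.65
eef_pos: [0.5267, -0.088, 0.0245]
tool_rot: [-0.458, 0.889, -0.001, 0.001]
ft_force: [0.9, 0.3, 0.4]
grip_width: 0.0214
grasp_force: 0.0
```

Request:
drive_tool(increments=[[[0,0,0],[0,0,0],0.1],[[0,0,0],[0,0,0],0],[[0,0,0],[0,0,0],0],[[0,0,0],[0,0,0],0],[[0,0,0],[0,0,0],0]])

```text
clock: 14.07
eef_pos: [0.5267, -0.088, 0.0245]
tool_rot: [-0.458, 0.889, -0.001, 0.001]
ft_force: [-0.2, 0.5, 5.7]
grip_width: 0.012
grasp_force: 61.1
```

Request:
drive_tool(increments=[[[0,0,8],[0,0,0],0],[[0,0,20],[0,0,0],0],[[0,0,30],[0,0,0],0],[[0,5,30],[0,0,-6.8],0],[[0,15,25],[0,0,-6.8],0],[[0,25,15],[0,0,-6.8],0],[[2,30,0],[0,0,-6.8],0],[[2,30,0],[0,0,-6.8],0]])

```text
clock: 14.73
eef_pos: [0.5306, 0.0178, 0.1535]
tool_rot: [-0.174, 0.985, -0.0, 0.002]
ft_force: [0.9, -0.2, -0.6]
grip_width: 0.0122
grasp_force: 60.3
```

Request:
drive_tool(increments=[[[3,30,0],[0,0,-6.8],0],[[3,30,0],[0,0,-6.8],0],[[3,25,0],[0,0,-6.8],0],[[0,18,0],[0,0,-6.6],0],[[0,0,0],[0,0,0],0],[[0,0,0],[0,0,0],0],[[0,0,0],[0,0,0],0]])

```text
clock: 15.32
eef_pos: [0.5385, 0.1196, 0.1514]
tool_rot: [0.056, 0.998, -0.0, -0.0]
ft_force: [0.3, -0.2, -0.5]
grip_width: 0.012
grasp_force: 60.3
```

```bash
cat > s.py <<'E'
from h import *
import sys
o=get_obs();e=o['eef_pos'];q=o['tool_rot'];yaw=2*np.arctan2(q[1],q[0]);print(o['clock'],e.round(4),np.degrees(yaw).round(2),q.round(3),o['ft_force'].round(1))
c=camera("wrist"); save(c["image"],f"pics/{sys.argv[1]}.png")
MOD["shaft"]=[prism(C[np.abs(C[:,0]+.0)<2]*.007,.05,.072)]
for nm in("shaft","knob","cooker"):
  for s in silhouettes(nm,c)[:3]:
    r=s["region"].astype(float); print(nm,round(s["conf"],2),np.round(s["bbox"],1))
    if s["conf"]<.25: continue
    if nm=="shaft" and r.sum()<3000: print("  ",fit("shaft",[(c,r)],[.481,.1247,0]))
    if nm=="knob": print("  ",fit("knob",[(c,r)],[e[0],e[1],yaw-np.pi],e[2]-.0245))
g=c["image"].mean(2); u=proj(c,[[.481,.1247,.05]])[0]; print("disc pred",u.round(1))
yy,xx=np.mgrid[:480,:640]; m=((g<110)&(np.hypot(xx-u[0],yy-u[1])<75)).astype(np.uint8)
cs,_=cv2.findContours(m,0,1); k=max(cs,key=cv2.contourArea); h=cv2.convexHull(k)
M=cv2.moments(h); d=(M["m10"]/M["m00"],M["m01"]/M["m00"]); print("disc",np.round(d,1),cv2.contourArea(h),cv2.boundingRect(h),ray(c,d,.0505).round(4))
E
python3 s.py shaft1
```

```text
15.3167 [0.5385 0.1196 0.1514] 173.54 [ 0.056  0.998 -0.    -0.   ] [ 0.3 -0.2 -0.5]
shaft 0.94 [305.9 140.8 331.  161.5]
   (array([0.48170404, 0.12338299, 0.08309172]), np.float64(0.26291861877494355))
shaft 0.19 [ 44.  419.1  80.7 449.4]
knob 0.93 [ 54.1 317.8 139.5 418.4]
   (array([ 0.69625386,  0.01963331, -1.04606963]), np.float64(1.0))
knob 0.59 [275.3 237.7 377.  377.4]
   (array([ 0.53864298,  0.11893098, -0.10637231]), np.float64(0.4304452734474722))
cooker 0.85 [161.5  65.4 479.9 465.3]
cooker 0.2 [271.7 237.5 376.  377.3]
disc pred [321.3 144.9]
disc [318.9 144.8] 6105.5 (276, 100, 87, 90) [0.4808 0.1233 0.0505]
```

View pics/shaft1.png

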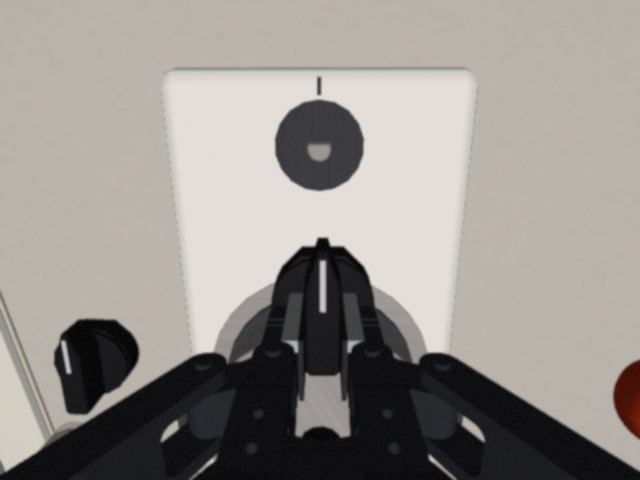

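The view is square to the cooker: the shaft is at (319,152) with its flat towards the front, and the knob's nose at (322,238) points the same way. Next I'll measure the offset from knob to shaft in this same view.

```bash
cat > r.py <<'E'
from h import *
import h
o=get_obs();e=o['eef_pos'];q=o['tool_rot'];yaw=2*np.arctan2(q[1],q[0])-np.pi; print(e.round(4),np.degrees(yaw))
D=C*.007; D=np.vstack([D[D[:,0]>-.0035],[(-.0035,.00606),(-.0035,-.00606)]])
MOD["sh"]=[prism(D,.05,.071)]
def fitm(m,c,r,p0,z,cut):
    f=lambda p:np.abs(render(c,m,[p[0],p[1],yaw if len(p)<3 else p[2]],z)-r)[:cut].sum()/r[:cut].sum()
    s=np.vstack([p0]+[np.array(p0)+d for d in np.diag([.004,.004,.05][:len(p0)])])
    R=minimize(f,p0,method="Nelder-Mead",options=dict(initial_simplex=s,maxiter=150)); return R.x,R.fun
for i in range(2):
    c=camera("wrist")
    l=[s for s in silhouettes("shaft",c) if s["region"].sum()<3000]
    if l: print("sh",l[0]["conf"],fitm("sh",c,l[0]["region"].astype(float),[.481,.1235],0,480))
    g=c["image"].mean(2)
    u,v=proj(c,[[.481,.1235,.07]])[0].round().astype(int); roi=np.zeros((480,640)); roi[v-20:v+20,u-20:u+20]=1
    r=(g>100)*roi; print("sh thr",r.sum(),fitm("sh",c,r,[.481,.1235],0,480))
    l=[s for s in silhouettes("knob",c) if s["region"][280:330,300:345].any()]
    if l:
        r=l[0]["region"].astype(float)
        print("kn",l[0]["conf"],fitm("knob",c,r,[e[0],e[1],yaw],e[2]-.0245,295))
    # front edge slope
    ed=[np.argmax(np.diff(g[50:90,x])) +50 for x in range(190,460,10)]
    P=np.array([ray(c,(x,y),.05)[:2] for x,y in zip(range(190,460,10),ed)]); k=np.polyfit(P[:,1],P[:,0],1); print("front edge yaw",-np.degrees(np.arctan(k[0])))
    for b in range(1): pass
E
python3 r.py
```

```text
[0.5389 0.1191 0.1515] -6.597040618913903
sh 0.63 (array([0.4815884 , 0.12329046]), np.float64(0.0543687650498796))
sh thr 336.0 (array([0.48202148, 0.12332422]), np.float64(0.4151493930905696))
kn 0.65 (array([ 0.54035485,  0.11830364, -0.12571273]), np.float64(0.043350766880178644))
front edge yaw -6.364622746152984
sh 0.7 (array([0.48162251, 0.12320931]), np.float64(0.04988639232517042))
sh thr 334.0 (array([0.48140387, 0.1237052 ]), np.float64(0.4185511330280616))
kn 0.62 (array([ 0.54056732,  0.11857088, -0.11268955]), np.float64(0.04218633345121616))
front edge yaw -6.365526933378128
```

Request:
drive_tool(increments=[[[-6,1,-15],[0,0,0],0],[[-7,1,-17],[0,0,0],0],[[0,0,-15],[0,0,0],0],[[0,0,0],[0,0,0],0],[[0,0,0],[0,0,0],0],[[0,0,0],[0,0,0],0]])

```text
clock: 16.32
eef_pos: [0.5267, 0.1223, 0.1054]
tool_rot: [0.057, 0.998, 0.0, 0.001]
ft_force: [-0.0, -0.7, -0.8]
grip_width: 0.0118
grasp_force: 60.3
```

```bash
python3 r.py; python3 - <<'E'
from h import *
c=camera("wrist"); save(cv2.resize(c["image"][60:360,220:420],None,fx=2,fy=2,interpolation=3),"pics/close.png")
e=get_obs()['eef_pos']; print(proj(c,[[.4814,.1233,.072],[e[0],e[1],e[2]-.0245+.036]]))
E
```

```text
[0.5267 0.1223 0.1054] -6.535292738222044
sh 0.69 (array([0.48167663, 0.12340608]), np.float64(0.11318007035915896))
sh thr 465.0 (array([0.48155219, 0.12328577]), np.float64(0.7200253004427577))
kn 0.9 (array([ 0.52790746,  0.12140768, -0.11395009]), np.float64(0.04168706151085006))
front edge yaw -6.339634196616764
sh 0.75 (array([0.48133423, 0.12326146]), np.float64(0.0368471174272947))
sh thr 461.0 (array([0.48131565, 0.12342094]), np.float64(0.7261707285951257))
kn 0.97 (array([ 0.52847765,  0.12150774, -0.13019629]), np.float64(0.04138842111375646))
front edge yaw -6.341296104847438
[[314.75511133 185.87052799]
 [324.02810981 326.30306977]]
```

View pics/close.png

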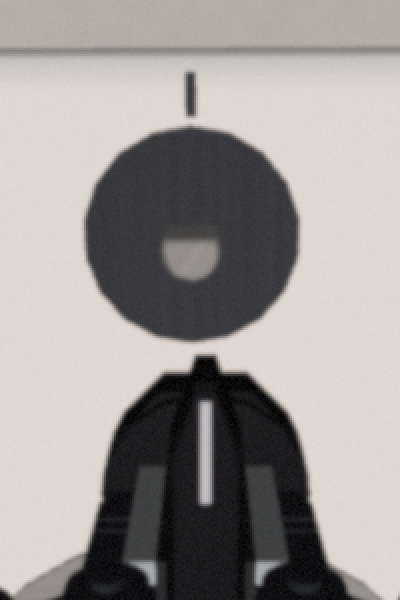

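Request:
drive_tool(increments=[[[-10,0.6,0],[0,0,0],0],[[-16,0.5,0],[0,0,0],0],[[-14,0.5,0],[0,0,0],0],[[-6.4,0,0],[0,0,0],0],[[0,0,0],[0,0,0],0],[[0,0,0],[0,0,0],0],[[0,0,0],[0,0,0],0],[[0,0,0],[0,0,0],0]])

```text
clock: 17.33
eef_pos: [0.4805, 0.1238, 0.1047]
tool_rot: [0.057, 0.998, 0.0, 0.001]
ft_force: [-0.1, -0.0, -1.1]
grip_width: 0.012
grasp_force: 60.3
```

Request:
drive_tool(increments=[[[0,0,-4],[0,0,0],0],[[0,0,-2.5],[0,0,0],0],[[0,0,0],[0,0,0],0],[[0,0,0],[0,0,0],0]])

```text
clock: 17.67
eef_pos: [0.4793, 0.1236, 0.0975]
tool_rot: [0.057, 0.998, -0.0, -0.0]
ft_force: [-0.3, 0.3, -0.7]
grip_width: 0.0123
grasp_force: 60.3
```

Request:
drive_tool(increments=[[[0.5,0.2,-1.5],[0,0,0],0],[[0,0,-1],[0,0,0],0],[[0,0,0],[0,0,0],0],[[0,0,0],[0,0,0],0]])

```text
clock: 18.0
eef_pos: [0.4799, 0.1239, 0.0955]
tool_rot: [0.057, 0.998, -0.0, -0.0]
ft_force: [-0.2, 0.1, -1.2]
grip_width: 0.0122
grasp_force: 60.3
```

Request:
drive_tool(increments=[[[0,0,-1],[0,0,0],0],[[0,0,-1],[0,0,0],0],[[0,0,0],[0,0,0],0],[[0,0,0],[0,0,0],0]])

```text
clock: 18.33
eef_pos: [0.4799, 0.1239, 0.0935]
tool_rot: [0.057, 0.998, -0.0, -0.0]
ft_force: [-0.3, -0.5, -1.2]
grip_width: 0.0122
grasp_force: 60.3
```

No contact force yet with the knob's mouth about 3 mm below the tip, so it's entering. I'll keep going down.

Request:
drive_tool(increments=[[[0,0,-1.5],[0,0,0],0],[[0,0,-1.5],[0,0,0],0],[[0,0,-1],[0,0,0],0],[[0,0,0],[0,0,0],0],[[0,0,0],[0,0,0],0]])

```text
clock: 18.75
eef_pos: [0.4799, 0.1239, 0.0894]
tool_rot: [0.057, 0.998, -0.0, -0.0]
ft_force: [1.0, -0.2, -1.2]
grip_width: 0.0124
grasp_force: 60.3
```

Request:
drive_tool(increments=[[[0,0,-1.5],[0,0,0],0],[[0,0,-1.5],[0,0,0],0],[[0,0,-1],[0,0,0],0],[[0,0,0],[0,0,0],0],[[0,0,0],[0,0,0],0]])

```text
clock: 19.17
eef_pos: [0.4799, 0.1239, 0.0854]
tool_rot: [0.057, 0.998, -0.0, -0.0]
ft_force: [-0.9, -0.1, -0.2]
grip_width: 0.0119
grasp_force: 60.3
```

Request:
drive_tool(increments=[[[0,0,-1],[0,0,0],0],[[0,0,-1],[0,0,0],0],[[0,0,-1],[0,0,0],0],[[0,0,0],[0,0,0],0],[[0,0,0],[0,0,0],0]])

```text
clock: 19.58
eef_pos: [0.4801, 0.1239, 0.0826]
tool_rot: [0.057, 0.998, 0.0, 0.0]
ft_force: [-0.5, 0.0, 0.6]
grip_width: 0.0115
grasp_force: 60.4
```

Request:
drive_tool(increments=[[[0,0,-1],[0,0,0],0],[[0,0,-1],[0,0,0],0],[[0,0,-1],[0,0,0],0],[[0,0,0],[0,0,0],0],[[0,0,0],[0,0,0],0]])

```text
clock: 20.0
eef_pos: [0.4804, 0.1241, 0.0799]
tool_rot: [0.057, 0.998, 0.0, 0.001]
ft_force: [0.2, 0.3, 4.1]
grip_width: 0.012
grasp_force: 60.9
```

Request:
drive_tool(increments=[[[0,0,-1],[0,0,0],0],[[0,0,-1],[0,0,0],0],[[0,0,-1],[0,0,0],0],[[0,0,0],[0,0,0],0],[[0,0,0],[0,0,0],0]])

```text
clock: 20.42
eef_pos: [0.4805, 0.1241, 0.0771]
tool_rot: [0.057, 0.998, 0.0, 0.001]
ft_force: [-0.4, 0.2, 6.3]
grip_width: 0.0119
grasp_force: 61.3
```

Request:
drive_tool(increments=[[[0,0,-1],[0,0,0],0],[[0,0,0],[0,0,0],0],[[0,0,0],[0,0,0],0]])

```text
clock: 20.67
eef_pos: [0.4805, 0.1241, 0.0764]
tool_rot: [0.057, 0.998, 0.0, 0.001]
ft_force: [-0.9, -0.6, 9.4]
grip_width: 0.0119
grasp_force: 61.6
```

Request:
drive_tool(increments=[[[0,0,-1],[0,0,0],0],[[0,0,-0.5],[0,0,0],0],[[0,0,0],[0,0,0],0],[[0,0,0],[0,0,0],0],[[0,0,0],[0,0,0],0]])

```text
clock: 21.08
eef_pos: [0.4806, 0.1241, 0.0762]
tool_rot: [0.057, 0.998, 0.0, 0.001]
ft_force: [-3.9, -1.2, 16.8]
grip_width: 0.0118
grasp_force: 62.7
```

```bash
python3 - <<'E'
from h import *
o=get_obs();print(o['clock'],o['eef_pos'].round(4),o['ft_force'].round(1))
c=camera("scene"); save(cv2.resize(c["image"][180:350,260:460],None,fx=3.4,fy=3.4,interpolation=3),"pics/final.png")
for n in("lid","knob"):
  for s in silhouettes(n,c)[:2]: print(n,s["conf"],s["bbox"])
E
```

```text
21.0833 [0.4806 0.1241 0.0762] [-3.9 -1.2 16.8]
lid 0.95 [292.8, 207.4, 362.8, 256.7]
knob 0.82 [364.4, 288.9, 388.5, 308.6]
```

The force rises while the position stays at 0.076, so the shaft is at its end stop. The lid hasn't moved, and I'm handing in.

```bash
python3 -c "
from workcell import job_done
print(job_done())"
```

```text
the job is handed in; nothing more can be done
None
```

The lid sits level on the pan and is released, and the small knob is home on the D-shaft, still gripped and pressed to the end stop at about 17 N; the job was handed in at about 21 s and its verdict was not shown.

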